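Lock off the heater isolator and draw the fuse carrier

TASK

The press heater's fuse box is switched off, so lock it off: take the red-headed lock pin from the wooden stand and push it fully home, down through the hole in the black switch handle and the yellow lug under it. Only then squeeze the two blue side catches of the black fuse carrier together and draw it straight up out of the box, and finish while still holding it upright by the squeezed catches, its bottom at least 6 cm above the box lid, so that the fitter can look at the fuse. Leave the switch off, and leave the other pins, the screwdriver, the spanner and the grease tin where they are.

Things in the scene. Friction and masses are not known exactly. Their poses are not given: they have to be found in the camera images.
- fusebox: grey metal fuse box, fixed; lid 134 x 214 mm, its top 60 mm above the worktop. Origin: centre of its underside, on the worktop; x across the short side (front with louvres at -x), y along the long side, z up. On the lid: the carrier's well at x 0, y +50 mm; the yellow switch plate with black handle, axis at x +20, y -48 mm. The lid round the carrier is flat (only a 1.4 mm frame)
- isolator (a joint): black switch handle on the round yellow plate, turning about the vertical; 0 = off, at its stop (as found), 1.57 = on. Stiff (0.25 N m). Off, its arm points to the box's -x and its end tab (24 x 22 x 8 mm, bright metal plate round the hole) lies over the fixed yellow lug; highest part 29 mm above the lid
- lock_hole (a point): centre of the mouth of the 11 mm round hole through the handle's end tab, on the tab's top face, 26 mm above the lid (86 mm above the worktop). The hole goes on in line through the 8 mm thick lug, 2 mm below the tab; the lid is 26 mm below the mouth
- lock_pin: lock pin, 45 g. Origin: its lower tip; z along it, to the head. Steel shank 8 mm diameter, 24 mm long, last 5 mm tapered; collar 22 mm diameter from 24 to 28 mm; red barrel to grip, 18 mm diameter, 28 to 64 mm above the tip. Starts upright in one of the stand's three holes, collar on the stand, tip 8 mm above the worktop. Home: collar on the handle's tab, tip 62 mm above the worktop
- pin_stand: drilled hardwood block, fixed on the worktop, 116 x 44 mm, 32 mm high; origin: centre of its underside, x along its length, z up. Three 9 mm holes in a row along x, 38 mm apart, 26 mm deep, each holding a pin
- guide_pin_a: brass-headed mould guide pin in the stand, same shank and collar as the lock pin, head 16 mm diameter, 50 mm in all; origin: its lower tip. A bystander
- guide_pin_b: dark-steel-headed mould guide pin in the stand, otherwise like the brass one. A bystander
- carrier: black fuse carrier (cassette), 170 g, standing loose on the well's floor, 29 mm below the lid top. Origin: centre of its underside, 31 mm above the worktop at the start; z up; y = the line along which its catches are squeezed, parallel to the box's y. Core 22 mm in y, 44 mm in x (54 mm flange just above the lid), 72 mm high: top 43 mm above the lid
- pinch (a point): middle between the two catch plates, on the carrier's axis 53 mm above its origin (24 mm above the lid when seated): the height at which to squeeze
- catch_left (a joint): blue ribbed catch plate on the carrier's +y side, 30 mm wide in x, 8 to 40 mm above the lid. 0 = out, 0.005 m = fully squeezed to the core; spring 2 N rising to 6 N. Outer faces of the two catches: 41 mm apart when out, 31 mm when squeezed. A hook on its leg lies under the lid's edge and holds the carrier down unless squeezed nearly fully
- catch_right (a joint): the same blue catch on the carrier's -y side: 0 = out, 0.005 m = fully squeezed. Both must be squeezed for the carrier to come out
- screwdriver: red-handled screwdriver lying behind the box, 175 mm; origin: centre of its underside. A bystander
- spanner: steel combination spanner lying at the right, 169 mm; origin: centre of its underside. A bystander
- grease_tin: clear tin with a red lid, 55 mm diameter, 50 mm high, standing at the far left; origin: centre of its underside. A bystander
Not all that is in view belongs to the job. What is meant by the carrier is not green, and is the smaller of those in its own colour.

How it is judged:
By the outcome, as a careful person would: the job done as asked, in the order asked, and still so for the second after the job is handed in, while the arm keeps its last pose, push and grip.
It also fails if it takes over 48 s, if anything falls off the work surface, if the arm or the gripper's body presses on something with over 40 N, if the wrist force passes 120 N, or if a joint passes its speed limit or range.

ROBOT

A 6-joint arm with a two-finger parallel gripper is mounted at the origin on a cart in front of the work surface, level with it; the furniture and walls round the work are solid. World frame = base frame: x ahead of the robot, y to its left, z up, the work surface at z = 0. Lengths are in m, angles in rad, forces in N, time in s.
With the tool pointing down it reaches from about 0.425 to 0.95 m from the base axis. Payload 3.5 kg.
Tool frame: the origin (TCP) lies midway between the tips of the shut fingers; the grasp point (between the pads) lies 19 mm behind it; x points along the fingers, y is the direction in which the jaws open and shut, and the axes are right-handed (so a half turn about x gives the same grasp; the last joint's range is limited). The gripper opens to 85 mm and grips with 20 to 120 N. Pads are 22 mm wide; open, the fingers measure 114 mm over their backs; the gripper's body (76 mm by 85 mm) begins 54 mm behind the grasp point. The pads swing forward as they close: fully open they stand 13 mm farther back than shut.
Start: joints at [-1.262, 0.286, 1.577, -0, 1.279, -0.15], TCP at [0.299, -0.605, 0.231] pointing down, gripper open.
Joint ranges: [-2.77, 2.77], [-0.9, 2.22], [0.21, 2.48], [-1.53, 4.67], [0.24, 2.81], [-2.84, 2.84]. Speed limits (rad/s): [2.79, 2.79, 3.14, 3.14, 3.14, 3.14].

INTERFACE

Orientations are given as a unit quaternion [x, y, z, w].
In Python, from plant import ctrl, vision gives the robot as it stands. The module is installed in compiled form; this text tells all that it offers.
- The arm moves only by the tool play_rows, never from a script. Its arguments are lists of equal length, an entry for each row: "claw": the closure in counts, from 0 (fully open) to 255 (shut); "travel": the shift along the tool's x, y, z in m, a list of three; "dr": the turn, a rotation vector about the tool's x, y, z in rad, a list of three. In form: {"claw": [claw, ...], "travel": [[tx, ty, tz], ...], "dr": [[wx, wy, wz], ...]}. A call has 1 to 20 rows; each row is the pose to reach, as a shift and turn from the pose measured when the call began, along the tool's axes at that moment; what a row does not reach only later rows make up. A row lasts 1/10 s, in which the tool goes at most 50 mm and 8.59 degrees, less where a joint would pass 70% of its speed; a pose out of reach is approached as far as the arm can. A call with a gripper value outside its range is refused whole. The fingers move at their own pace and stop on an object; "force" is the grip in N (left out, the last holds). Time passes only in rows, so rows that repeat a pose let the fingers close. It gives the time, the measured TCP pose, the force and the opening at its end, in the units of the state.
- ctrl.get_state(): the state, without advancing time (a new reading comes with each control period).
- vision.read_camera(name): name is "side" or "top"; returns a dict with "img" (400x640x3 uint8, red, green, blue), "range_z" (400x640 float32, m along the optical axis (not along the pixel's ray), 0 where there is no reading), "K" (3x3 intrinsics, pixels), "world_to_cam" (4x4, takes a point from world to camera coordinates). Camera axes: x right, y up, looking along -z (the intrinsics and any distortion apply to the point x, -y, -z); pixel columns grow to the right and rows downward; lengths in m; the calibration is good to about 2 mm. A picture is of the moment at which its call begins.
- ctrl.sign_off(): hands the job in, once; it reports no verdict.
The state is a dict: "time": time; "qpos": joint angles; "dq": joint speeds; "joint_efforts": joint torques, N m; "eef_pos": TCP position; "tcp_rot": TCP orientation; "contact_force": force on the tool from outside, world axes, zero at the start; "wrist_torque": the same for the moment, N m; "opening": opening from 0.0 (shut) to 1.0 (fully open).
Only numpy, scipy, OpenCV 4.12 (cv2) and the standard library are available. Lean on these libraries where they do the work, as an engineer would, in place of code of your own. Each camera call takes 0.05 s, during which the arm holds its last target.

## Working session

There is one attempt and no reset: what is moved stays moved. The work goes in short steps, Python scripts to look and compute and a tool call to move; the robot and the scene stay as the last step left them, time stands still between calls to the robot, and variables do not carry over. Pictures are saved under pics/ and viewed, and the job is handed in when it is done.

Besides the shell and the picture viewer there is one more tool, called after "Call:" as name(argument=value, ...) on one line, values as JSON. play_rows: Moves the arm, as the interface text tells. Its arguments: {"type":"object","properties":{"claw":{"type":"array","items":{"type":"number"}},"travel":{"type":"array","items":{"type":"array","items":{"type":"number"}}},"dr":{"type":"array","items":{"type":"array","items":{"type":"number"}}},"force":{"type":"number"}},"required":["claw","travel","dr"]}

```bash
mkdir -p pics
cat > h.py <<'E'
import numpy as np,cv2
from plant import ctrl,vision
def cam(n):
    c=vision.read_camera(n); np.savez(n+'.npz',**c); return c
def load(n): return dict(np.load(n+'.npz'))
def ray(c,u,v):
    K=c['K'];d=np.array([(u-K[0,2])/K[0,0],-(v-K[1,2])/K[1,1],-1.])
    M=np.linalg.inv(c['world_to_cam']);return M[:3,3],M[:3,:3]@d
def onz(c,u,v,z):
    o,d=ray(c,u,v);return o+d*(z-o[2])/d[2]
def pt(c,u,v):
    o,d=ray(c,u,v);return o+d*c['range_z'][int(v),int(u)]
def proj(c,p):
    q=c['world_to_cam']@np.append(p,1);K=c['K'];return K[0,0]*q[0]/-q[2]+K[0,2],K[1,1]*-q[1]/-q[2]+K[1,2]
def save(c,n,box=None,s=1):
    im=c['img'][...,::-1]
    if box: im=im[box[1]:box[3],box[0]:box[2]]
    cv2.imwrite('pics/'+n,cv2.resize(im,None,fx=s,fy=s,interpolation=cv2.INTER_CUBIC))
E
python3 - <<'E'
from h import *
for n in('side','top'):
    c=cam(n);save(c,n+'0.png',s=1.25);print(c.keys(),c['K'],c['world_to_cam'])
print(ctrl.get_state())
E
```

```text
dict_keys(['img', 'range_z', 'K', 'world_to_cam']) [[493.10810953   0.         320.38034781]
 [  0.         493.10810953 204.51405108]
 [  0.           0.           1.        ]] [[-0.91330837 -0.40695276  0.01603992  0.54274813]
 [ 0.20090326 -0.4159213   0.88693143 -0.19038137]
 [-0.35426785  0.81326436  0.46162254 -1.15441113]
 [ 0.          0.          0.          1.        ]]
dict_keys(['img', 'range_z', 'K', 'world_to_cam']) [[444.74333776   0.         314.86648128]
 [  0.         444.74333776 193.75188204]
 [  0.           0.           1.        ]] [[-0.01144618 -0.9999142   0.00636998  0.01393283]
 [ 0.97633603 -0.00980001  0.21603682 -0.58264494]
 [-0.21595586  0.00869203  0.97636444 -1.24150107]
 [ 0.          0.          0.          1.        ]]
{'time': 0.1, 'qpos': array([-1.26201032e+00,  2.87088139e-01,  1.57805747e+00, -3.16309459e-05,
        1.27859850e+00, -1.49968813e-01]), 'dq': array([-8.41980677e-06, -3.33492240e-03, -2.99015444e-03,  1.34637768e-04,
       -1.51491007e-03, -3.74446413e-04]), 'joint_efforts': array([ 1.93234082e-03, -4.07290113e+01, -2.93700331e+01, -1.35316618e-04,
        3.36457037e-03,  5.20750536e-07]), 'eef_pos': array([ 0.29876408, -0.60460568,  0.23006358]), 'tcp_rot': array([-0.6885142 , -0.16153624,  0.68865622, -0.16002142]), 'contact_force': array([-0.35124405, -0.61490775, -0.55407071]), 'wrist_torque': array([-0.03321714, -0.03392412,  0.05568104]), 'opening': 0.9988923005683432}
```

```bash
ls pics
```

```text
side0.png
top0.png
```

View pics/side0.png

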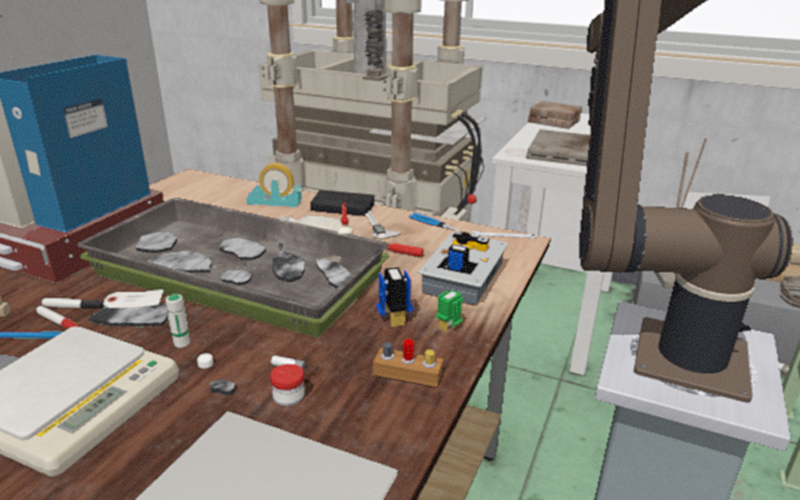

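View pics/top0.png

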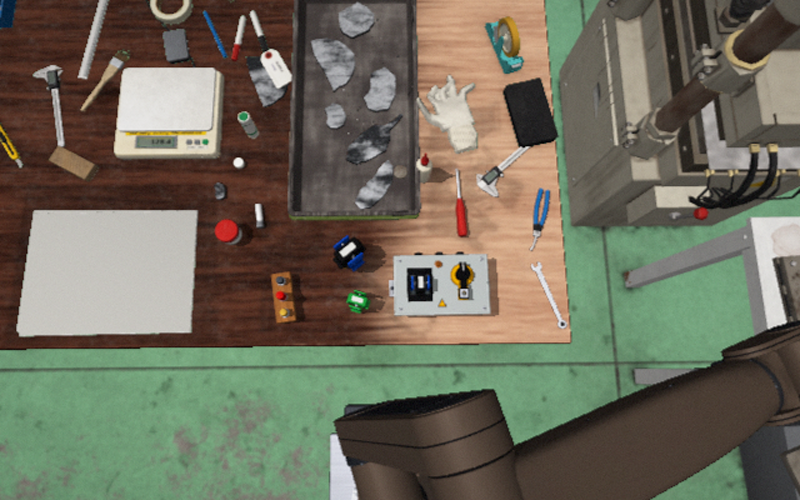

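The side view shows the box at (465,265), the stand at (408,365) with its red pin at (408,348), a big black/blue cassette at (395,290) and a green one at (450,308). In the top view these are the box (442,285), stand (283,297), big cassette (350,250) and green one (357,300).

Candidates:
- **Carrier:** in the box (420,284), big black/blue (350,250) or green (357,300). I choose the one in the box.
- **Pin:** stand red (281,296), dark (283,281) or brass (285,313). The tin lid (229,231) is also red. I choose the red one in the stand.

Next I'll check both choices in crops.

Run:
```python
from h import *
c=load('top');save(c,'t1.png',(205,165,405,265),4);
c=load('side');save(c,'s1.png',(280,170,430,315),4)
```

```text
(no output)
```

View pics/t1.png

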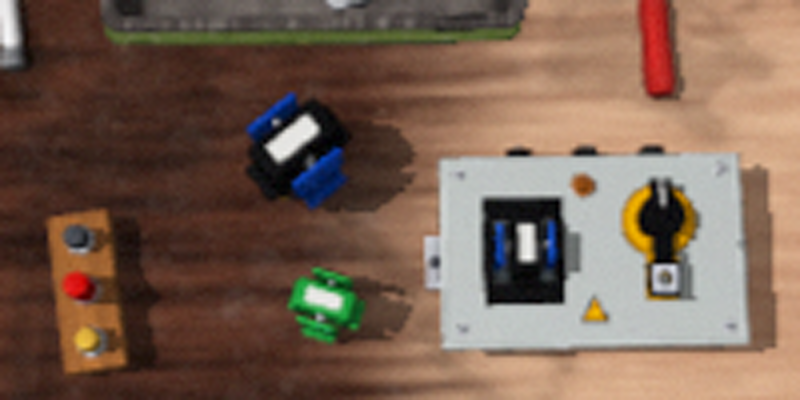

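View pics/s1.png

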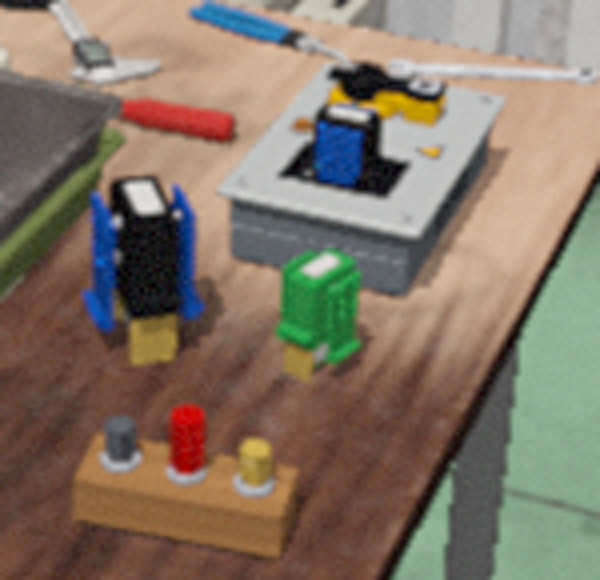

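The crops confirm it: the black/blue carrier in the box (top px ~(336,228)) is smaller than the loose one (~(279,203)). The red pin is the middle one, at (224,237). Now I'll measure.

```bash
cat > meas.py <<'E'
from h import *
import sys
t=load('top');s=load('side')
def red(c,box):
    x0,y0,x1,y1=box;im=cv2.cvtColor(c['img'],cv2.COLOR_RGB2HSV)[y0:y1,x0:x1]
    m=((im[...,0]<8)|(im[...,0]>172))&(im[...,1]>180)&(im[...,2]>90)
    n,l,st,ce=cv2.connectedComponentsWithStats(m.astype('u1'));k=1+np.argmax(st[1:,4]);
    vs,us=np.nonzero(l==k);return us+x0,vs+y0,ce[k]+[x0,y0]
def tri(a,b):
    (o1,d1),(o2,d2)=a,b;A=np.stack([d1,-d2],1);x=np.linalg.lstsq(A,o2-o1,rcond=None)[0]
    p,q=o1+d1*x[0],o2+d2*x[1];return (p+q)/2,np.linalg.norm(p-q)
if __name__=='__main__':
    us,vs,ct=red(t,(215,225,235,250));print('top',us.min(),us.max(),vs.min(),vs.max(),ct)
    u2,v2,c2=red(s,(310,265,345,295));print('side',u2.min(),u2.max(),v2.min(),v2.max(),c2)
    P=np.array([pt(t,u,v) for u,v in zip(us,vs)]);top=P[P[:,2]>np.percentile(P[:,2],85)-.004];print('pin top depth',np.median(P[:,2]),top.mean(0),len(top))
    print('ray .054',onz(t,*ct,.06),'side ray z.054',onz(s,*c2,.054),tri(ray(t,*ct),ray(s,*c2)))
    # box lid
    im=cv2.cvtColor(t['img'],cv2.COLOR_RGB2HSV)
    P=np.array([[pt(t,u,v) for u in range(290,410)] for v in range(190,265)])
    m=(abs(P[...,2]-.06)<.006);m=m.astype('u1');n,l,st,ce=cv2.connectedComponentsWithStats(m);k=1+np.argmax(st[1:,4])
    cs,_=cv2.findContours((l==k).astype('u1'),0,2);c=max(cs,key=cv2.contourArea)
    W=np.array([onz(t,*(p[0]+[290,190]),.06)[:2] for p in c],'f4');r=cv2.minAreaRect(W);print('box',r,np.median(P[...,2][l==k]))
    # bright plate
    g=t['img'][225:245,360:382].min(2);print(g)
E
python3 meas.py
```

```text
top 220 227 233 239 [223.58974359 235.82051282]
side 322 330 271 287 [326.28358209 278.7761194 ]
pin top depth 0.07119931892987541 [0.46235765 0.27043275 0.07331405] 23
ray .054 [0.46217265 0.27182356 0.06      ] side ray z.054 [0.46122997 0.26910085 0.054     ] (array([0.46135367, 0.27215776, 0.05636435]), np.float64(0.00262869550357185))
box ((0.48424017429351807, -0.09965404123067856), (0.1405891329050064, 0.2204475998878479), 0.49500572681427) 0.06129569966913928
[[191 153  66   0   0   0   0   2  18  12  11  16  16   9   7   0   7 137
  174 185 188 190]
 [189 185 149  68   0   0   0   0  13  15  16  16  11   8   5  11  72 167
  188 189 186 188]
 [190 190 186 147  75  16   0   0  17  10  16  16  18   6  31  81 154 180
  189 187 186 186]
 [189 190 188 185 175 139  68   0  13  15  13  14   6  12  72 106 124 170
  189 190 187 188]
 [185 191 188 188 189 186 105   0   4  14  16   8  16  11  69 102 107 165
  186 190 187 189]
 [191 191 189 189 187 191 119  25  13   8  15  15  17  15  42  90 108 164
  190 188 188 191]
 [187 188 188 191 190 173  93  45 147 180 179 178 174 182 114  87 109 
[... 532 characters left out ...]
7 162 169 170 117  91 108 108
  166 186 188 188]
 [193 189 191 191 194 187 122  16  55  75  72  75  76  72  49  87 108 106
  166 191 188 190]
 [192 189 191 192 189 192 134  54  27  20  20  21  18  36  61  99 111 107
  128 171 188 187]
 [193 193 191 192 192 191 182 170 169 172 169 168 172 169 172 171 173 174
  173 184 187 188]
 [194 191 191 192 189 191 191 192 192 188 190 190 188 188 190 189 187 189
  192 189 189 189]
 [193 188 192 191 192 189 190 189 190 191 190 192 191 192 191 188 189 185
  186 190 188 191]
 [190 189 191 190 189 189 190 190 190 191 191 187 188 188 190 191 193 188
  192 190 192 190]
 [189 188 189 190 190 191 189 191 190 192 190 190 191 190 190 188 190 189
  188 190 188 189]]
```

```bash
cat > m2.py <<'E'
from meas import *
from scipy.ndimage import map_coordinates
from scipy.spatial.transform import Rotation as R
st=ctrl.get_state();print('toolaxes\n',R.from_quat(st['tcp_rot']).as_matrix().round(3))
def hole(c,g,lo,box):
    x0,y0,x1,y1=box; a=c['img'].min(2).astype(float)[y0:y1,x0:x1]
    return a
a=t['img'].min(2).astype(float)
vv,uu=np.mgrid[230:239,367:376];w=np.clip(a[230:239,367:376]-80,0,None);print('plate wc',(w*uu).sum()/w.sum(),(w*vv).sum()/w.sum())
vv,uu=np.mgrid[232:237,369:374];w=np.clip(175-a[232:237,369:374],0,None);h=((w*uu).sum()/w.sum(),(w*vv).sum()/w.sum());print('hole px',h,onz(t,*h,.086))
P=np.array([pt(t,u,v) for u in range(368,374) for v in range(231,238)]);print('plate depth mean',P[P[:,2]>.08].mean(0))
# side guess
print('side proj of hole',proj(s,onz(t,*h,.086)))
x,y=map(int,proj(s,onz(t,*h,.086)));print(s['img'].min(2)[y-6:y+7,x-9:x+10])
# lid edges in top at lid height: lines from grey mask transitions
E
python3 m2.py
python3 - <<'E'
from h import *
s=load('side');save(s,'s2.png',(345,180,415,250),8)
t=load('top');save(t,'t2.png',(305,200,395,260),8)
E
```

```text
toolaxes
 [[-0.001  0.443 -0.897]
 [ 0.002 -0.897 -0.443]
 [-1.    -0.002 -0.   ]]
plate wc 370.92403388035996 233.9587083112758
hole px (np.float64(371.0260989010989), np.float64(233.92445054945054)) [ 0.45983601 -0.14966607  0.086     ]
plate depth mean [ 0.45942128 -0.1482776   0.08706655]
side proj of hole (np.float64(385.5940665738631), np.float64(190.23298529296136))
[[154 155 167 167 169 163 158 149 144 146 145 148 150 150 155 156 154 150
  150]
 [159 183 200 203 207 207 195 177 162 166 168 167 173 176 168 171 167 167
  163]
 [147 169 182 191 197 214 217 209 205 209 209 211 214 215 208 205 208 208
  208]
 [124 168 189 194 200 214 208 194 202 206 210 214 215 212 213 215 222 224
  217]
 [ 83 143 174 178 185 185 173 151 163 174 189 193 193 184 185 184 189 191
  185]
 [ 29  71 100 113 121 123 119 126 155 157 164 162 168 163 150 145 146 138
  134]
 [ 33  18  23  32  40  57 104 161 182 151 140 161 178 182 138 116 141 136
  135]
 [ 20  20  25  22  28  47 130 184 175 128 114 148 182 181 118 116 158 167
  160]
 [ 24  27  26  30  27  22  73 117 130 141 157 177 186 149  91 139 186 193
  190]
 [ 14   0  14  14   1  12  21  31  49  78  99 110 109  73  63 144 191 190
  193]
 [  7   0   0   0   0   4   7  30   0  18  10  19  25  15  54 131 188 194
  192]
 [  0   0   0   0   0   0   0   0  19   0  23  24  15   6  58 141 189 193
  192]
 [  0   0   0   2   0   6   0   7   0   0   2   0   0  27  93 156 189 194
  192]]
```

View pics/s2.png

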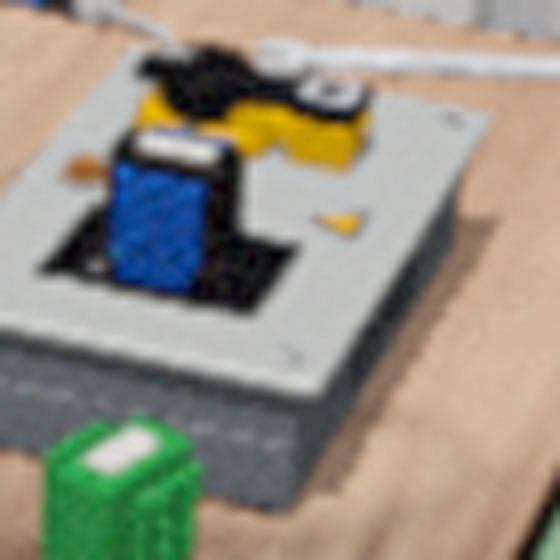

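View pics/t2.png

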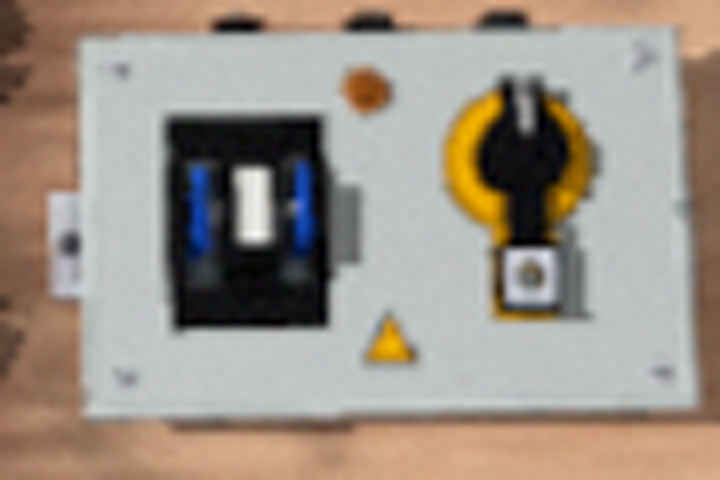

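The side crop shows the hole at about (385.5,190.8), within 1 px of the projection from the top view. In the top crop (8x) the lid corners are about (80,38), (680,28), (697,408) and (85,415).

```bash
cat > plan.py <<'E'
from h import *
from scipy.spatial.transform import Rotation as R
def go(p,yaw):  # tool x down, tool y = (cos yaw, sin yaw,0)
    st=ctrl.get_state();R0=R.from_quat(st['tcp_rot'])
    x=np.array([0,0,-1.]);y=np.array([np.cos(yaw),np.sin(yaw),0]);T=R.from_matrix(np.stack([x,y,np.cross(x,y)],1))
    print('t',st['time'],'pos',st['eef_pos'].round(4),'F',st['contact_force'].round(1),'op',round(st['opening'],3),'q',st['qpos'].round(2))
    print('travel',R0.inv().apply(np.array(p)-st['eef_pos']).round(4),'dr',(R0.inv()*T).as_rotvec().round(4))
E
python3 - <<'E'
from meas import *
t=load('top')
f=lambda x,y:((x+.5)/8-.5+305,(y+.5)/8-.5+200)
C=[onz(t,*f(*p),.06)[:2] for p in((80,38),(680,28),(697,408),(85,415))];C=np.array(C);print(C,C.mean(0))
for i in range(4):
    d=C[(i+1)%4]-C[i];print(np.linalg.norm(d),np.degrees(np.arctan2(d[1],d[0])))
# label & catches
lab=onz(t,*f(253,205),.103);print('label',lab)
m=cv2.cvtColor(t['img'],cv2.COLOR_RGB2HSV);m=(abs(m[...,0].astype(int)-113)<12)&(m[...,1]>150)&(m[...,2]>80)
for x0,x1 in((326,334),(338,346)):
    vs,us=np.nonzero(m[215:238,x0:x1]);print('catch',onz(t,us.mean()+x0,vs.mean()+215,.1),us.min()+x0,us.max()+x0)
st_=[onz(t,*((x+.5)/4-.5+205,(y+.5)/4-.5+165),z) for x,y,z in((75,235,.058),(88,337,.058))];print(st_)
print('loose',pt(t,279,200),'green',pt(t,286,240))
from plan import go
go((.50,-.3,.26),0);go((.5,-.3,.26),np.pi)
E
```

```text
[[ 0.55191302  0.00888843]
 [ 0.55340524 -0.21109282]
 [ 0.41465555 -0.21055997]
 [ 0.41454437  0.00865242]] [ 0.48362954 -0.10102799]
0.21998631268798924 -89.61134609590475
0.13875071630280209 179.77996209618792
0.2192124113165261 90.02905897104498
0.13736885528141066 0.09843994862293719
label [ 0.48328056 -0.05066812  0.103     ]
catch [ 0.48174762 -0.03227152  0.1       ] 329 331
catch [ 0.48406826 -0.06858158  0.1       ] 342 343
[array([0.49866542, 0.27403052, 0.058     ]), array([0.42479271, 0.26230192, 0.058     ])]
loose [0.55711583 0.10991817 0.10217197] green [0.44650778 0.09136028 0.07468946]
t 0.1 pos [ 0.2988 -0.6046  0.2301] F [-0.4 -0.6 -0.6] op 0.999 q [-1.26  0.29  1.58 -0.    1.28 -0.15]
travel [-0.0295 -0.1841 -0.3153] dr [-1.112  -0.0014  0.0017]
t 0.1 pos [ 0.2988 -0.6046  0.2301] F [-0.4 -0.6 -0.6] op 0.999 q [-1.26  0.29  1.58 -0.    1.28 -0.15]
travel [-0.0295 -0.1841 -0.3153] dr [2.0296e+00 2.0000e-03 1.6000e-03]
```

Measured:

| Thing | Position (m) | Note |
|---|---|---|
| Pin | (.462,.271) | Stand row runs about 9° off world x, so jaws at yaw -81° |
| Hole | (.4598,-.1495) | |
| Carrier | (.483,-.051) | Box yaw about 0 |

The lid measures about 3% large, but its centre agrees with the hole and the label.

Run:
```python
from plan import *
for p in((.50,-.35,.26),(.52,-.1,.26)):go(p,np.radians(-81))
```

```text
t 0.1 pos [ 0.2988 -0.6046  0.2301] F [-0.4 -0.6 -0.6] op 0.999 q [-1.26  0.29  1.58 -0.    1.28 -0.15]
travel [-0.0296 -0.1392 -0.2932] dr [0.3017 0.     0.0022]
t 0.1 pos [ 0.2988 -0.6046  0.2301] F [-0.4 -0.6 -0.6] op 0.999 q [-1.26  0.29  1.58 -0.    1.28 -0.15]
travel [-0.0291 -0.3545 -0.4218] dr [0.3017 0.     0.0022]
```

Call:
play_rows(claw=[0,0,0,0,0,0,0,0,0,0,0,0,0,0,0], travel=[[-0.03,-0.14,-0.293],[-0.03,-0.14,-0.293],[-0.03,-0.14,-0.293],[-0.03,-0.14,-0.293],[-0.03,-0.14,-0.293],[-0.03,-0.14,-0.293],[-0.03,-0.14,-0.293],[-0.03,-0.14,-0.293],[-0.029,-0.354,-0.422],[-0.029,-0.354,-0.422],[-0.029,-0.354,-0.422],[-0.029,-0.354,-0.422],[-0.029,-0.354,-0.422],[-0.029,-0.354,-0.422],[-0.029,-0.354,-0.422]], dr=[[0.302,0,0.002],[0.302,0,0.002],[0.302,0,0.002],[0.302,0,0.002],[0.302,0,0.002],[0.302,0,0.002],[0.302,0,0.002],[0.302,0,0.002],[0.302,0,0.002],[0.302,0,0.002],[0.302,0,0.002],[0.302,0,0.002],[0.302,0,0.002],[0.302,0,0.002],[0.302,0,0.002]])

```text
time: 1.6
eef_pos: [0.5201, -0.1002, 0.2596]
tcp_rot: [-0.705, -0.056, 0.705, -0.056]
contact_force: [0.2, -1.0, -0.2]
opening: 0.998
```

Run:
```python
from plan import *
for p in((.462,.271,.16),(.462,.2713,.1)):go(p,np.radians(-81))
```

```text
t 1.6 pos [ 0.5201 -0.1002  0.2596] F [ 0.2 -1.  -0.2] op 0.998 q [-0.38 -0.06  1.9  -0.    1.3   1.03]
travel [ 0.0995 -0.3758 -0.0013] dr [ 0.0015  0.0007 -0.0004]
t 1.6 pos [ 0.5201 -0.1002  0.2596] F [ 0.2 -1.  -0.2] op 0.998 q [-0.38 -0.06  1.9  -0.    1.3   1.03]
travel [ 0.1595 -0.3761 -0.0014] dr [ 0.0015  0.0007 -0.0004]
```

Call:
play_rows(claw=[0,0,0,0,0,0,0,0,0,0,0,0], travel=[[0.05,-0.376,-0.001],[0.05,-0.376,-0.001],[0.05,-0.376,-0.001],[0.05,-0.376,-0.001],[0.05,-0.376,-0.001],[0.05,-0.376,-0.001],[0.05,-0.376,-0.001],[0.05,-0.376,-0.001],[0.1,-0.376,-0.001],[0.15,-0.376,-0.001],[0.15,-0.376,-0.001],[0.15,-0.376,-0.001]], dr=[[0,0,0],[0,0,0],[0,0,0],[0,0,0],[0,0,0],[0,0,0],[0,0,0],[0,0,0],[0,0,0],[0,0,0],[0,0,0],[0,0,0]])

```text
time: 2.8
eef_pos: [0.4622, 0.2696, 0.1091]
tcp_rot: [-0.704, -0.055, 0.706, -0.056]
contact_force: [1.0, 0.1, 0.8]
opening: 1.001
```

Run:
```python
from plan import *
s=cam('side');t=cam('top');save(s,'s3.png',(250,180,410,320),4);save(t,'t3.png',(180,190,280,270),6)
go((.462,.2713,.043),np.radians(-81))
```

```text
t 2.9 pos [0.4644 0.2708 0.1125] F [ 0.  -0.7  1.1] op 0.999 q [ 0.34  0.12  2.01 -0.    1.01  1.75]
travel [ 0.0695 -0.0008  0.0026] dr [-0.0005 -0.0043  0.0004]
```

View pics/s3.png

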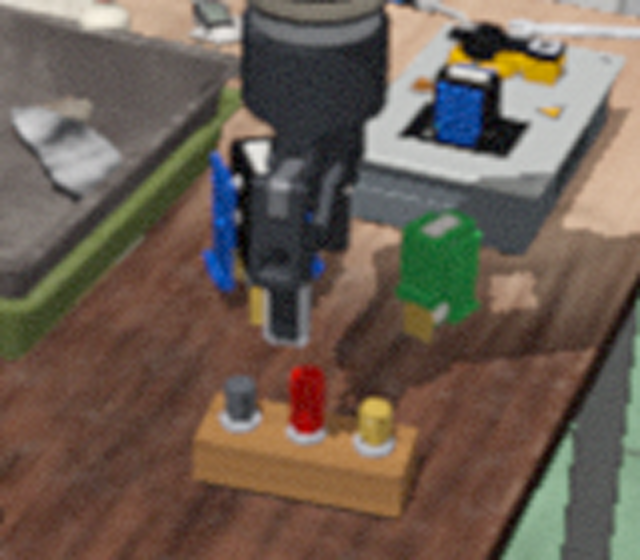

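View pics/t3.png

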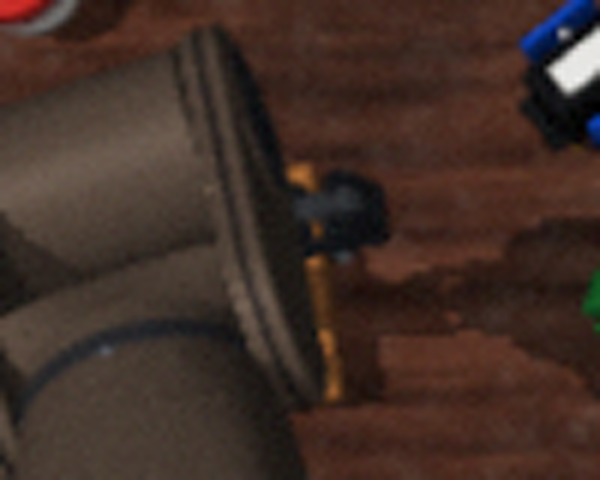

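Run:
```python
from h import *
s=load('side')
for p in((.4574,.3136,.1255),(.4554,.3235,.1255),(.4644,.2708,.1125),(.462,.2713,.072)):
    u,v=proj(s,np.array(p));print(p,(u+.5-250)*4,(v+.5-180)*4)
```

```text
(0.4574, 0.3136, 0.1255) 282.3292737499421 331.2319607908553
(0.4554, 0.3235, 0.1255) 277.95199768452994 342.2293571536188
(0.4644, 0.2708, 0.1125) 302.7590410334676 307.2047481547552
(0.462, 0.2713, 0.072) 304.9252571016809 371.66586607868976
```

The side crop shows the near finger tip at (286,343), straddling the red pin (top at 308,370) and in line with it. The neighbouring pins are clear, so I'll descend.

Call:
play_rows(claw=[0,0,0,0,0,0,0], travel=[[0.015,-0.001,0.0025],[0.03,-0.001,0.0025],[0.045,-0.001,0.0025],[0.06,-0.001,0.0025],[0.069,-0.001,0.0025],[0.069,-0.001,0.0025],[0.069,-0.001,0.0025]], dr=[[0,-0.004,0],[0,-0.004,0],[0,-0.004,0],[0,-0.004,0],[0,-0.004,0],[0,-0.004,0],[0,-0.004,0]])

```text
time: 3.6
eef_pos: [0.4619, 0.2715, 0.0431]
tcp_rot: [-0.705, -0.055, 0.705, -0.055]
contact_force: [0.1, -0.0, 0.9]
opening: 1.001
```

Run:
```python
from plan import *
s=cam('side');save(s,'s4.png',(280,220,380,310),6)
go((.462,.2713,.043),np.radians(-81))
```

```text
t 3.65 pos [0.4624 0.2717 0.0437] F [-0.9 -0.1  0.7] op 0.997 q [0.34 0.22 2.04 0.   0.88 1.76]
travel [0.0007 0.0004 0.0004] dr [-0.0002 -0.0008  0.0005]
```

View pics/s4.png

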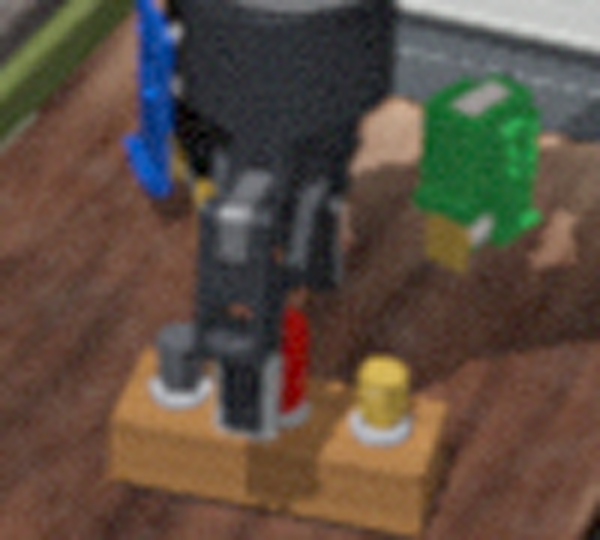

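The near finger is at (248,390) in front of the red barrel (293,360), clear of the steel and brass pins. Closing now.

Call:
play_rows(claw=[120,200,255,255,255,255,255,255], travel=[[0,0,0],[0,0,0],[0,0,0],[0,0,0],[0,0,0],[0,0,0],[0,0,0],[0,0,0]], dr=[[0,0,0],[0,0,0],[0,0,0],[0,0,0],[0,0,0],[0,0,0],[0,0,0],[0,0,0]], force=40)

```text
time: 4.45
eef_pos: [0.4626, 0.2718, 0.044]
tcp_rot: [0.705, 0.056, -0.704, 0.055]
contact_force: [-0.3, 0.0, 2.9]
opening: 0.195
```

Run:
```python
from plan import *
s=cam('side');save(s,'s5.png',(280,220,380,310),6)
go((.462,.2713,.043),np.radians(-81))
```

```text
t 4.5 pos [0.4626 0.2718 0.0441] F [ 0.2 -0.2  2.8] op 0.195 q [0.34 0.22 2.04 0.   0.88 1.76]
travel [0.0011 0.0004 0.0007] dr [-0.0003 -0.0014  0.0006]
```

View pics/s5.png

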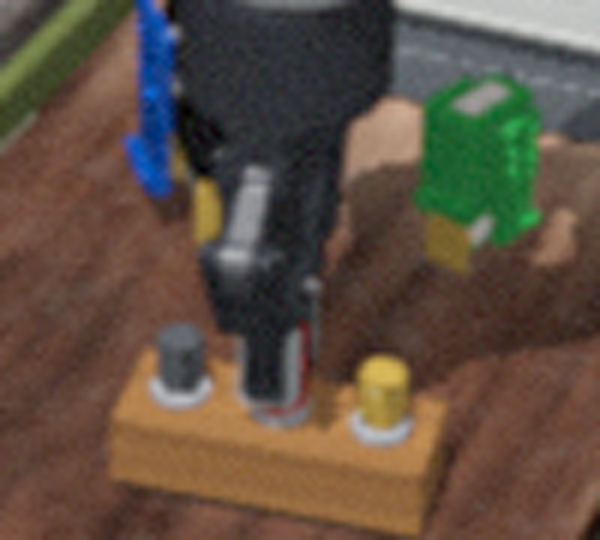

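Opening 0.195 (about 17 mm) fits the barrel. I'll lift straight up and check.

Call:
play_rows(claw=[255,255,255,255,255,255,255], travel=[[-0.015,0,0],[-0.03,0,0],[-0.05,0,0],[-0.08,0,0],[-0.12,0,0],[-0.15,0,0],[-0.15,0,0]], dr=[[0,0,0],[0,0,0],[0,0,0],[0,0,0],[0,0,0],[0,0,0],[0,0,0]])

```text
time: 5.2
eef_pos: [0.4652, 0.2728, 0.2013]
tcp_rot: [0.709, 0.057, -0.701, 0.054]
contact_force: [0.0, 0.2, -0.9]
opening: 0.192
```

Run:
```python
from plan import *
s=cam('side');save(s,'s6.png',(270,150,390,310),4)
for z in(.19,.16): go((.4598,-.1495,z),np.radians(-90))
```

```text
t 5.25 pos [0.4638 0.2723 0.1982] F [ 0.2  0.7 -0.7] op 0.198 q [0.34 0.01 1.95 0.   1.17 1.76]
travel [0.0068 0.416  0.0699] dr [ 0.1569 -0.0076  0.0025]
t 5.25 pos [0.4638 0.2723 0.1982] F [ 0.2  0.7 -0.7] op 0.198 q [0.34 0.01 1.95 0.   1.17 1.76]
travel [0.0368 0.416  0.0702] dr [ 0.1569 -0.0076  0.0025]
```

View pics/s6.png

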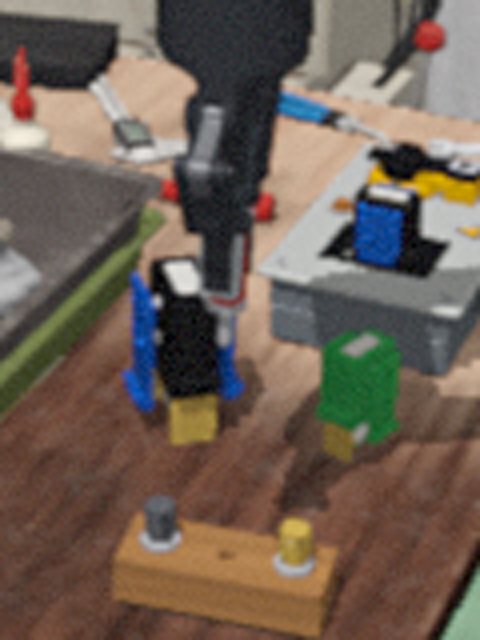

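The pin is held at (225,330 in the crop), the stand's middle hole (228,553) is empty, and both guide pins are still in place. Moving over the lock hole.

Call:
play_rows(claw=[255,255,255,255,255,255,255,255,255,255,255,255,255,255], travel=[[0.007,0.416,0.07],[0.007,0.416,0.07],[0.007,0.416,0.07],[0.007,0.416,0.07],[0.007,0.416,0.07],[0.007,0.416,0.07],[0.007,0.416,0.07],[0.007,0.416,0.07],[0.007,0.416,0.07],[0.007,0.416,0.07],[0.03,0.416,0.07],[0.052,0.416,0.07],[0.052,0.416,0.07],[0.052,0.416,0.07]], dr=[[0.157,-0.008,0.002],[0.157,-0.008,0.002],[0.157,-0.008,0.002],[0.157,-0.008,0.002],[0.157,-0.008,0.002],[0.157,-0.008,0.002],[0.157,-0.008,0.002],[0.157,-0.008,0.002],[0.157,-0.008,0.002],[0.157,-0.008,0.002],[0.157,-0.008,0.002],[0.157,-0.008,0.002],[0.157,-0.008,0.002],[0.157,-0.008,0.002]])

```text
time: 6.65
eef_pos: [0.4594, -0.148, 0.1442]
tcp_rot: [-0.706, -0.001, 0.708, 0.0]
contact_force: [0.4, 0.6, 0.2]
opening: 0.195
```

Run:
```python
from plan import *
s=cam('side');save(s,'s7.png',(335,140,425,240),6);t=cam('top');save(t,'t7.png',(320,180,420,260),6)
go((.4598,-.1495,.098),np.radians(-90))
```

```text
t 6.75 pos [ 0.4607 -0.149   0.1459] F [-0.1  0.4 -0.2] op 0.197 q [-0.52 -0.05  2.11  0.    1.08  1.05]
travel [0.0479 0.0005 0.0009] dr [ 0.0009 -0.0008 -0.0002]
```

View pics/s7.png

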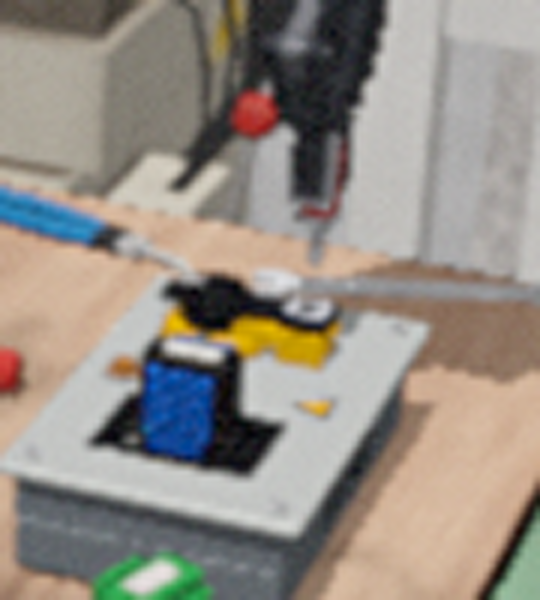

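View pics/t7.png

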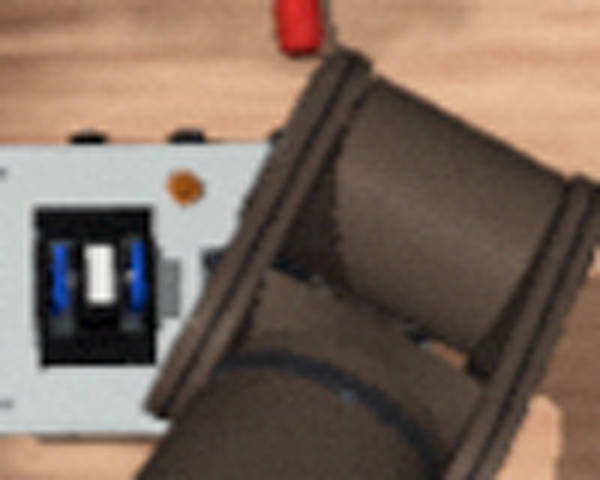

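The pin tip shows at about (316,260) in the side crop, above the tab's hole (308,307). I'll compare with the projection.

Run:
```python
from h import *
s=load('side');d=np.load('side.npz')
def q(p):
    u,v=proj(s,np.array(p));return round((u+.5-335)*6,1),round((v+.5-140)*6,1)
print('exp tip',q((.4607,-.149,.110)),'shank root',q((.4607,-.149,.134)),'collar',q((.4607,-.149,.138)),'hole',q((.4598,-.1495,.086)))
print('+1mm x',q((.4617,-.149,.110)),'+1mm y',q((.4607,-.148,.110)))
a=s['img'].astype(int)[172:196,382:396].min(2);print(a)
```

```text
exp tip (np.float64(308.3), np.float64(258.5)) shank root (np.float64(312.3), np.float64(211.8)) collar (np.float64(313.0), np.float64(203.9)) hole (np.float64(306.5), np.float64(304.6))
+1mm x (np.float64(306.3), np.float64(258.2)) +1mm y (np.float64(307.7), np.float64(259.4))
[[161 112  74  61  53  53  70 102 102  99 162 179 186 188]
 [162 131 115 105  89  93  98 118  93 107 171 180 185 188]
 [171 162 147  99  85  93 116 131  76 108 171 182 185 185]
 [176 160 117  83  64  55  68  78  75 127 171 179 182 184]
 [173 158 117 109 111 106  97  90 116 146 173 184 189 185]
 [171 169 161 155 143 134 117 115 143 170 176 183 186 185]
 [167 163 168 164 153 125 117 131 166 178 179 185 187 186]
 [135 142 161 164 154 119 126 158 176 178 178 184 188 189]
 [142 143 154 149 133 117 121 146 170 174 174 180 183 188]
 [150 149 155 149 136 130 139 140 156 156 155 151 159 181]
 [149 149 151 149 143 144 142 145 156 157 153 150 156 158]
 [145 151 152 147 142 144 147 155 157 162 157 158 158 153]
 [161 153 145 152 147 145 146 157 163 158 161 158 148 144]
 [199 180 159 148 150 151 156 164 159 159 155 146 124 120]
 [220 213 202 161 145 148 157 168 158 146 149 150 142 147]
 [212 201 194 155 140 148 149 152 152 149 155 171 155 146]
 [175 155 156 143 141 144 146 138 138 140 139 145 137 136]
 [117 130 159 139 133 130 132 132 110 103 104 100 101 101]
 [110 166 184 148 139 158 175 177 121  86  88  94  92  87]
 [131 188 180 131 119 150 186 187 119  83  99 107 104 103]
 [ 73 119 128 142 161 185 193 152  81  86 120 125 132 156]
 [ 22  31  51  83 103 119 114  72  41  88 126 125 149 187]
 [  3  16  14  17  23  25  30  26  21  77 124 128 163 192]
 [  7   0   0   9   4  25   0  18  45 111 148 160 188 196]]
```

Run:
```python
from h import *
s=cam('side');save(s,'s8.png',(368,150,408,200),12)
```

```text
(no output)
```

View pics/s8.png

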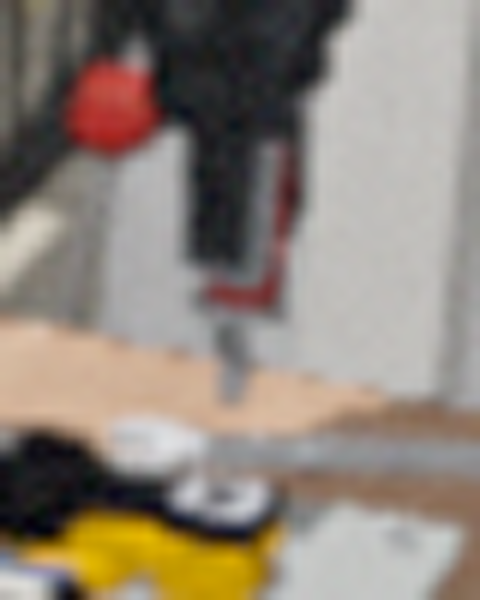

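Relative to the hole, the pin looks about 1–1.6 mm toward -x and is upright. I'll shift +1 mm in x, go down to just above the mouth, and look again.

Call:
play_rows(claw=[255,255,255,255,255], travel=[[0.01,0.0005,-0.001],[0.018,0.0005,-0.001],[0.02,0.0005,-0.001],[0.02,0.0005,-0.001],[0.02,0.0005,-0.001]], dr=[[0,0,0],[0,0,0],[0,0,0],[0,0,0],[0,0,0]])

```text
time: 7.3
eef_pos: [0.4619, -0.1498, 0.1261]
tcp_rot: [0.708, 0.0, -0.707, 0.0]
contact_force: [0.3, 0.4, -1.0]
opening: 0.194
```

Run:
```python
from plan import *
s=cam('side');save(s,'s9.png',(368,150,408,200),12)
go((.4615,-.1495,.098),np.radians(-90))
p=ctrl.get_state()['eef_pos']
for n,q in(('tip',p-[0,0,.036]),('collar',p-[0,0,.010]),('hole',np.array([.4598,-.1495,.086]))):
    u,v=proj(s,q);print(n,round((u+.5-368)*12),round((v+.5-150)*12))
```

```text
t 7.35 pos [ 0.462  -0.1499  0.1263] F [ 0.1 -0.1 -0.5] op 0.197 q [-0.52 -0.02  2.12  0.    1.04  1.05]
travel [ 0.0283 -0.0004  0.0005] dr [ 0.0006 -0.0016 -0.0006]
tip 210 470
collar 219 370
hole 217 489
```

View pics/s9.png

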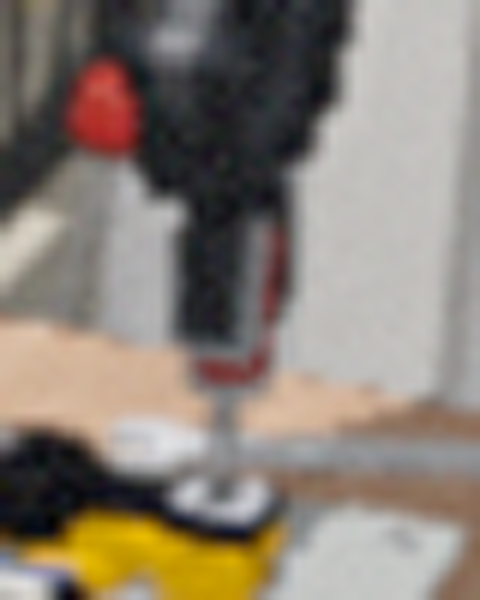

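The tip (222,485) now sits right over the hole (222,497). I'll descend gently.

Call:
play_rows(claw=[255,255,255,255,255,255], travel=[[0.003,0,0],[0.006,0,0],[0.009,0,0],[0.012,0,0],[0.012,0,0],[0.012,0,0]], dr=[[0,0,0],[0,0,0],[0,0,0],[0,0,0],[0,0,0],[0,0,0]])

```text
time: 7.95
eef_pos: [0.4614, -0.1494, 0.1136]
tcp_rot: [0.707, 0.0, -0.707, -0.0]
contact_force: [-0.7, 2.5, -1.6]
opening: 0.196
```

Call:
play_rows(claw=[255,255,255,255,255,255,255], travel=[[0.003,-0.0007,0],[0.006,-0.0007,0],[0.009,-0.0007,0],[0.012,-0.0007,0],[0.014,-0.0007,0],[0.014,-0.0007,0],[0.014,-0.0007,0]], dr=[[0,0,0],[0,0,0],[0,0,0],[0,0,0],[0,0,0],[0,0,0],[0,0,0]])

```text
time: 8.65
eef_pos: [0.4615, -0.1488, 0.0997]
tcp_rot: [0.707, 0.0, -0.707, 0.0]
contact_force: [-0.5, 0.2, -0.2]
opening: 0.192
```

Free-running. I'll press on until the collar seats.

Call:
play_rows(claw=[255,255,255,255,255], travel=[[0.001,0,0],[0.002,0,0],[0.003,0,0],[0.004,0,0],[0.004,0,0]], dr=[[0,0,0],[0,0,0],[0,0,0],[0,0,0],[0,0,0]])

```text
time: 9.15
eef_pos: [0.4618, -0.149, 0.0978]
tcp_rot: [-0.707, -0.001, 0.707, -0.0]
contact_force: [-5.6, 2.5, 11.2]
opening: 0.198
```

Run:
```python
from plan import *
s=cam('side');save(s,'s10.png',(368,150,408,200),12)
go((.4615,-.1488,.098),np.radians(-90))
```

```text
t 9.2 pos [ 0.4618 -0.149   0.0977] F [-5.6  1.3 10.6] op 0.191 q [-0.52  0.02  2.14  0.    0.98  1.05]
travel [-0.0003 -0.0002  0.0003] dr [0.001  0.0006 0.0005]
```

View pics/s10.png

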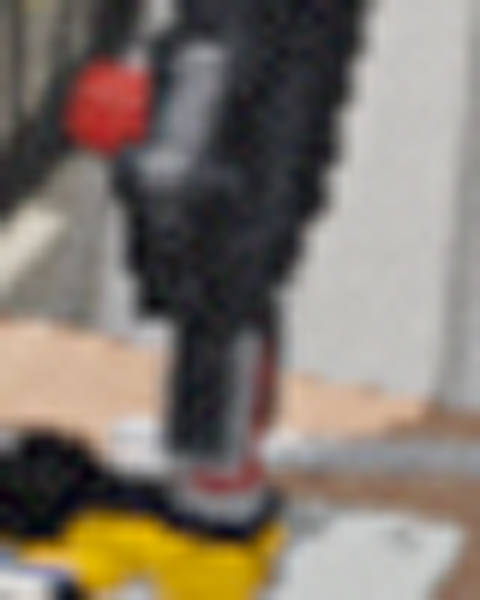

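The collar is on the tab: the TCP stopped at z .0977 as predicted, with 11 N up. Now releasing and rising.

Call:
play_rows(claw=[255,110,110,110,110,110,110,110,110,110], travel=[[-0.0005,0,0],[-0.0005,0,0],[-0.0005,0,0],[-0.0005,0,0],[-0.0005,0,0],[-0.02,0,0],[-0.05,0,0],[-0.09,0,0],[-0.12,0,0],[-0.12,0,0]], dr=[[0,0,0],[0,0,0],[0,0,0],[0,0,0],[0,0,0],[0,0,0],[0,0,0],[0,0,0],[0,0,0],[0,0,0]])

```text
time: 10.2
eef_pos: [0.4645, -0.1505, 0.2233]
tcp_rot: [0.71, -0.001, -0.704, 0.002]
contact_force: [-0.3, 0.3, 0.1]
opening: 0.569
```

Run:
```python
from plan import *
s=cam('side');save(s,'s11.png',(345,150,425,250),6)
go((.483,-.051,.15),np.radians(-90))
p=np.array([.4607,-.1492,.126]);u,v=proj(s,p);print('pin top',(u+.5-345)*6,(v+.5-150)*6)
```

```text
t 10.25 pos [ 0.4632 -0.1498  0.2205] F [-1.  -0.2 -0.4] op 0.569 q [-0.52 -0.13  2.04  0.    1.23  1.05]
travel [ 0.0703 -0.0989 -0.0196] dr [ 0.001  -0.0044 -0.0024]
pin top 251.09510721894299 167.27345662687446
```

View pics/s11.png

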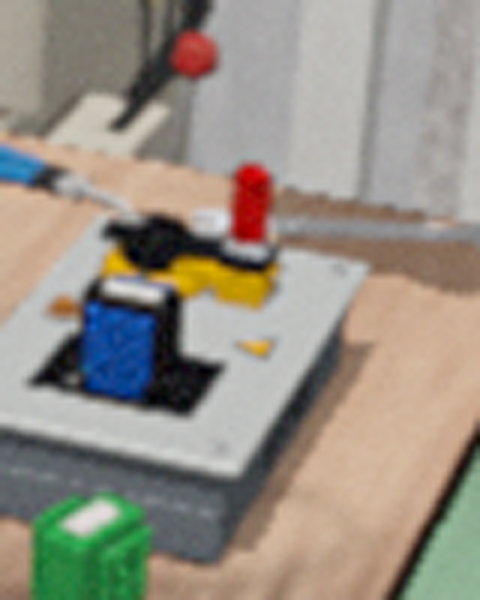

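The pin stands upright and home at (252,205) in the crop, and the switch is still off. Now I'll go over the carrier with jaws along box y.

Run:
```python
from plan import *
for z in(.22,.13): go((.484,-.0505,z),np.radians(-90))
```

```text
t 10.25 pos [ 0.4632 -0.1498  0.2205] F [-1.  -0.2 -0.4] op 0.569 q [-0.52 -0.13  2.04  0.    1.23  1.05]
travel [ 0.0003 -0.0993 -0.0209] dr [ 0.001  -0.0044 -0.0024]
t 10.25 pos [ 0.4632 -0.1498  0.2205] F [-1.  -0.2 -0.4] op 0.569 q [-0.52 -0.13  2.04  0.    1.23  1.05]
travel [ 0.0903 -0.0995 -0.0205] dr [ 0.001  -0.0044 -0.0024]
```

Call:
play_rows(claw=[0,0,0,0,0,0,0,0,0,0], travel=[[0,-0.05,-0.01],[0,-0.0995,-0.0205],[0,-0.0995,-0.0205],[0,-0.0995,-0.0205],[0.03,-0.0995,-0.0205],[0.06,-0.0995,-0.0205],[0.09,-0.0995,-0.0205],[0.09,-0.0995,-0.0205],[0.09,-0.0995,-0.0205],[0.09,-0.0995,-0.0205]], dr=[[0,-0.004,-0.002],[0,-0.004,-0.002],[0,-0.004,-0.002],[0,-0.004,-0.002],[0,-0.004,-0.002],[0,-0.004,-0.002],[0,-0.004,-0.002],[0,-0.004,-0.002],[0,-0.004,-0.002],[0,-0.004,-0.002]])

```text
time: 11.25
eef_pos: [0.4851, -0.0515, 0.132]
tcp_rot: [0.708, -0.0, -0.706, 0.001]
contact_force: [0.7, -0.7, -0.1]
opening: 1.0
```

Run:
```python
from plan import *
s=cam('side');save(s,'s12.png',(335,140,415,240),6);t=cam('top');save(t,'t12.png',(300,180,400,260),6)
go((.484,-.0505,.066),np.radians(-90))
```

```text
t 11.35 pos [ 0.4853 -0.0512  0.1323] F [-0.3  0.5  0.3] op 0.993 q [-0.31 -0.02  2.11 -0.    1.05  1.26]
travel [ 0.0662 -0.0009  0.0015] dr [ 0.0005 -0.0038 -0.0016]
```

View pics/s12.png

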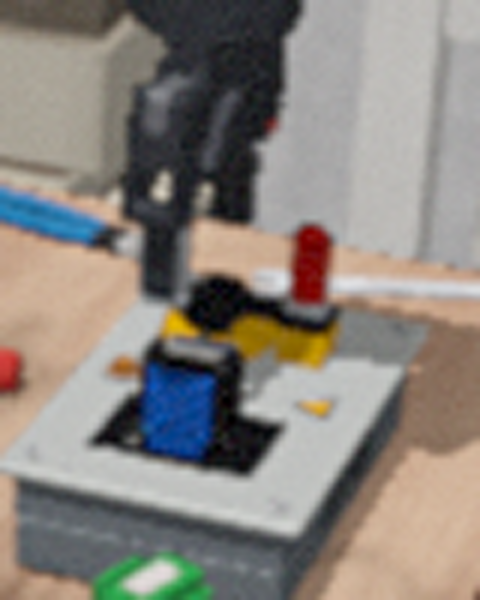

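View pics/t12.png

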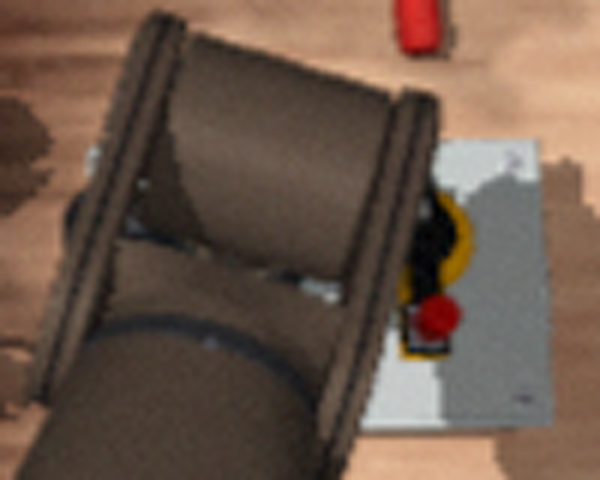

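Run:
```python
from h import *
s=load('side')
for p in((.4853,-.0037,.1453),(.4833,-.030,.084),(.4833,-.0305,.1)):
    u,v=proj(s,np.array(p));print(p,round((u+.5-335)*6),round((v+.5-140)*6))
```

```text
(0.4853, -0.0037, 0.1453) 158 302
(0.4833, -0.03, 0.084) 175 404
(0.4833, -0.0305, 0.1) 177 372
```

The finger and catch offsets agree to about 1 mm. The top view also shows the pin and switch clear of the gripper. Descending.

Call:
play_rows(claw=[0,0,0,0,0,0,0,0], travel=[[0.015,-0.0008,0.001],[0.03,-0.0008,0.001],[0.045,-0.0008,0.001],[0.056,-0.0008,0.001],[0.064,-0.0008,0.001],[0.066,-0.0008,0.001],[0.066,-0.0008,0.001],[0.066,-0.0008,0.001]], dr=[[0,-0.004,-0.002],[0,-0.004,-0.002],[0,-0.004,-0.002],[0,-0.004,-0.002],[0,-0.004,-0.002],[0,-0.004,-0.002],[0,-0.004,-0.002],[0,-0.004,-0.002]])

```text
time: 12.15
eef_pos: [0.4851, -0.0507, 0.0669]
tcp_rot: [0.707, 0.0, -0.707, 0.0]
contact_force: [-0.9, 0.2, -0.1]
opening: 1.003
```

Run:
```python
from plan import *
s=cam('side');save(s,'s13.png',(335,140,415,240),6)
go((.4843,-.0505,.066),np.radians(-90))
```

```text
t 12.2 pos [ 0.4851 -0.0507  0.067 ] F [-0.2 -0.4  0.4] op 0.995 q [-0.31  0.08  2.15  0.    0.91  1.26]
travel [ 0.001  -0.0002  0.0008] dr [ 0.0006 -0.0013 -0.    ]
```

View pics/s13.png

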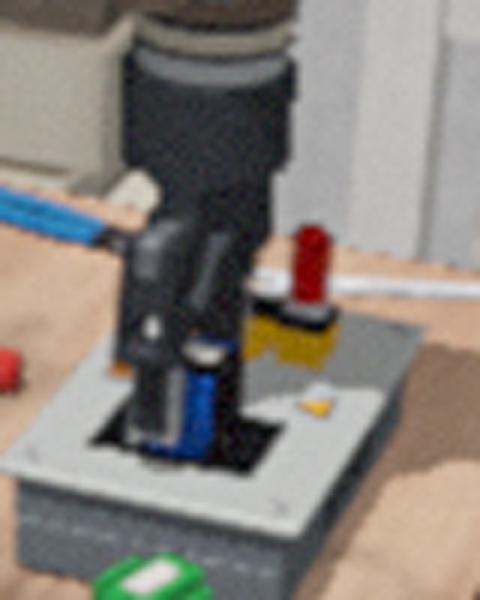

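The near finger (158,405) stands in front of the blue catch and the tips are clear of the lid. Squeezing.

Call:
play_rows(claw=[80,130,180,220,255,255,255,255,255,255], travel=[[0,0,0.0007],[0,0,0.0007],[0,0,0.0007],[0,0,0.0007],[0,0,0.0007],[0,0,0.0007],[0,0,0.0007],[0,0,0.0007],[0,0,0.0007],[0,0,0.0007]], dr=[[0,0,0],[0,0,0],[0,0,0],[0,0,0],[0,0,0],[0,0,0],[0,0,0],[0,0,0],[0,0,0],[0,0,0]], force=45)

```text
time: 13.2
eef_pos: [0.4854, -0.0508, 0.0685]
tcp_rot: [0.708, 0.0, -0.706, 0.0]
contact_force: [-1.4, 1.5, 6.2]
opening: 0.3
```

Run:
```python
from plan import *
s=cam('side');save(s,'s14.png',(335,140,415,240),6)
go((.4843,-.0505,.066),np.radians(-90));st=ctrl.get_state();print(st['contact_force'],st['wrist_torque'],st['opening']*85)
```

```text
t 13.25 pos [ 0.4854 -0.0508  0.0685] F [-1.3  1.4  6. ] op 0.3 q [-0.31  0.08  2.15  0.    0.91  1.26]
travel [ 0.0025 -0.0003  0.0011] dr [ 0.0006 -0.0031 -0.0003]
[-1.33204272  1.36206995  5.98493539] [ 0.1971076   0.24802032 -0.03720195] 25.51597354911742
```

View pics/s14.png

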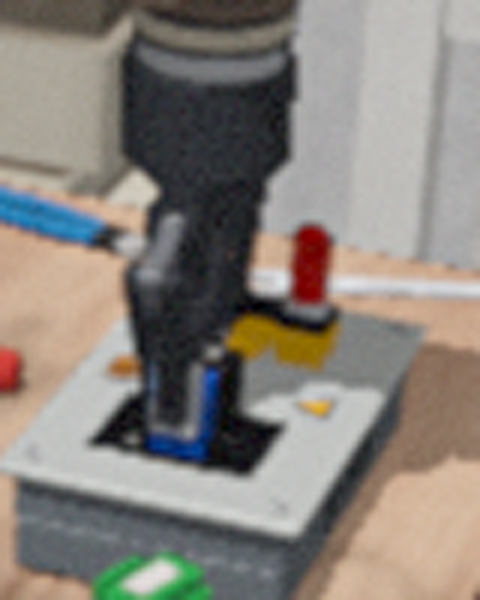

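Opening reads 0.30 with a small 6 N upward force, probably rub from the pads swinging forward. That's a bit narrower than 31 mm, so I'll test with a slow small lift and watch the force.

Call:
play_rows(claw=[255,255,255,255,255], travel=[[-0.002,0,0.0005],[-0.004,0,0.0005],[-0.006,0,0.0005],[-0.008,0,0.0005],[-0.008,0,0.0005]], dr=[[0,0,0],[0,0,0],[0,0,0],[0,0,0],[0,0,0]])

```text
time: 13.75
eef_pos: [0.4849, -0.0509, 0.0766]
tcp_rot: [0.708, 0.0, -0.706, 0.0]
contact_force: [-0.6, 0.1, -1.5]
opening: 0.302
```

Run:
```python
from plan import *
s=cam('side');save(s,'s15.png',(335,140,415,240),6)
go((.4843,-.0505,.066),np.radians(-90))
```

```text
t 13.8 pos [ 0.4849 -0.0508  0.0765] F [-0.3 -0.3 -2.1] op 0.302 q [-0.31  0.06  2.14  0.    0.93  1.26]
travel [ 0.0104 -0.0003  0.0006] dr [ 0.0006 -0.003  -0.0003]
```

View pics/s15.png

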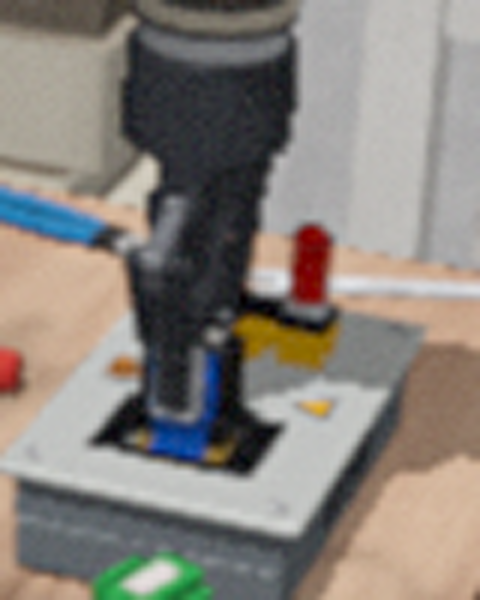

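The carrier is rising with the tool, with brass visible at (180,440) and -2 N, about its weight. Drawing it straight up.

Call:
play_rows(claw=[255,255,255,255,255,255,255,255,255,255,255,255,255,255], travel=[[-0.005,0,0],[-0.012,0,0],[-0.02,0,0],[-0.03,0,0],[-0.04,0,0],[-0.05,0,0],[-0.06,0,0],[-0.07,0,0],[-0.08,0,0],[-0.09,0,0],[-0.1,0,0],[-0.11,0,0],[-0.115,0,0],[-0.115,0,0]], dr=[[0,0,0],[0,0,0],[0,0,0],[0,0,0],[0,0,0],[0,0,0],[0,0,0],[0,0,0],[0,0,0],[0,0,0],[0,0,0],[0,0,0],[0,0,0],[0,0,0]])

```text
time: 15.2
eef_pos: [0.4851, -0.051, 0.1926]
tcp_rot: [0.709, -0.0, -0.705, 0.001]
contact_force: [-0.5, -0.5, -2.5]
opening: 0.301
```

Call:
play_rows(claw=[255,255,255], travel=[[0,0,0],[0,0,0],[0,0,0]], dr=[[0,0,0],[0,0,0],[0,0,0]])

```text
time: 15.5
eef_pos: [0.4847, -0.0509, 0.192]
tcp_rot: [0.708, -0.0, -0.706, 0.0]
contact_force: [-0.2, 0.3, -1.7]
opening: 0.301
```

Run:
```python
from plan import *
s=cam('side');save(s,'s16.png',(325,90,425,240),4);t=cam('top');save(t,'t16.png',s=1.25);save(s,'s17.png',s=1.25)
go((.4843,-.0505,.19),np.radians(-90))
for z in(.031,.06,.145):
    u,v=proj(s,np.array([.484,-.05,z]));print(z,round((u+.5-325)*4),round((v+.5-90)*4))
```

```text
t 15.6 pos [ 0.4848 -0.0509  0.1921] F [ 0.9  0.3 -1.5] op 0.303 q [-0.31 -0.1   2.07  0.    1.17  1.26]
travel [ 0.0021 -0.0004  0.0005] dr [ 0.0006 -0.0041 -0.0007]
0.031 161 525
0.06 163 488
0.145 171 375
```

View pics/s16.png

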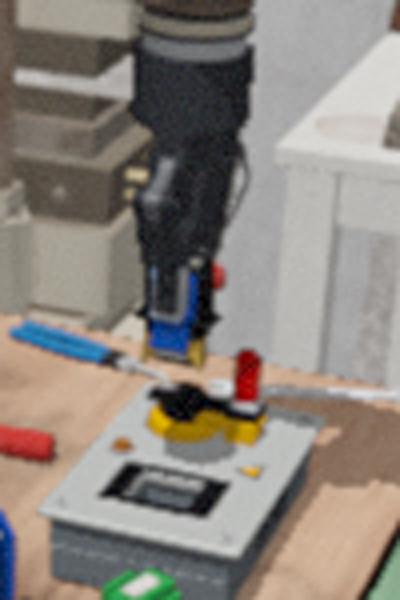

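View pics/t16.png

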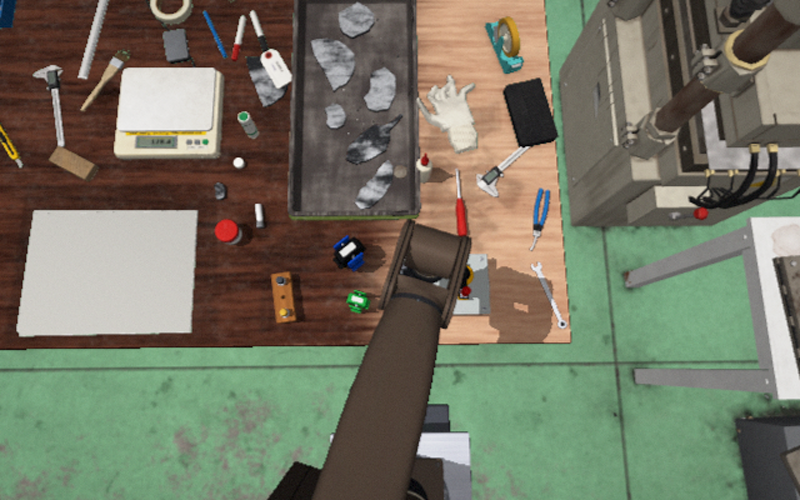

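View pics/s17.png

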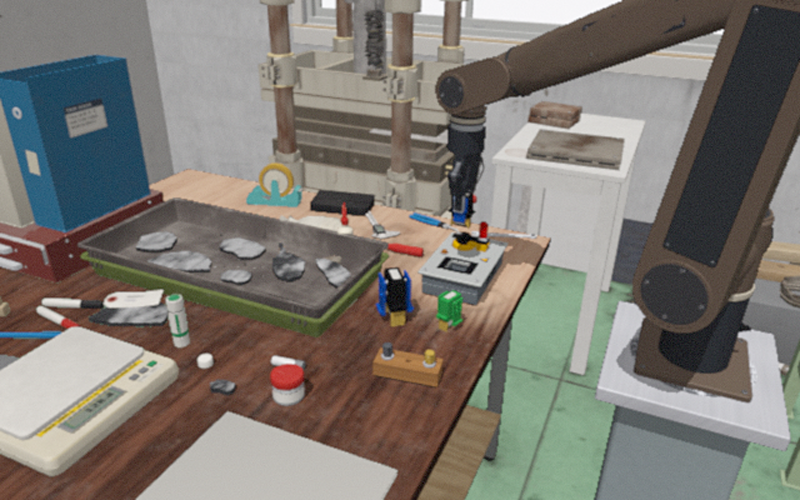

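The carrier hangs upright with its bottom at about (172,367) in the crop, z ≈ .15 and about 9 cm above the lid. The well is empty, the pin is home at (248,375), the switch is off and the bystanders are where they were. Handing in.

Run:
```python
from plan import *
print(ctrl.sign_off())
```

```text
the job is handed in; nothing more can be done
None
```

The job is done and handed in at about 15.6 s of the 48 s; `sign_off` gave no verdict.

- **Lock pin:** I took the red pin from the middle of the stand and pushed it through the handle tab and the lug. The tool stopped at its predicted height with 11 N pushing back, so the collar is on the tab. Later pictures show the pin upright and the switch still off.
- **Carrier:** I then squeezed both catches of the black carrier in the box and drew it straight up. It is held upright and steady at about 45 N grip, its bottom about 9 cm above the lid. The force reading of about -2 N matches its weight.
- **Other items:** the guide pins, screwdriver, spanner, tin and spare cassettes look unmoved in the last pictures.

**Checks that disagreed:**
- The measured lid came out about 3% larger than stated.
- The side camera and the arm differed by 1–2 mm, which I corrected before inserting the pin.
- The opening read about 25.5 mm on the squeezed catches where 31 mm was expected. The catches did release, and the reading stayed steady through the lift.

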